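Fit the water filter tubes and log the change

TASK

Pull the spent filter tube out of the filter head's middle collet and lay it in the crate's pulled-out tray, and push every fresh tube from the tray, tapered end first, into a collet of its own, past the seal until it bottoms; shut the tray fully with only the spent tube left in it. Once all the fresh tubes are home, swing the change counter's sprung lever to its stop and let it spring back. Leave the colander, the vase and the honey dipper where they are.

Things in the scene. Friction and masses are not known exactly. Their poses are not given: they have to be found in the camera images.
- tube0_mid (a point): Centre of a fresh filter tube's black grip sleeve (18 x 18 mm in section, 50 mm long), 9 mm above its underside; some tubes may be absent, all are alike, about 50 g. A rigid white 12 mm tube stands out of both ends: 46 mm at the front, 15 mm at the back. It starts lying on the tray's floor, front end roughly towards the crate. x axis: along the tube towards the front end.
- tube0_tip (a point): Tip of that fresh tube: the end of its long front end, whose last 7 mm taper to 7 mm diameter; 71 mm along x from the sleeve's centre.
- tube1_mid (a point): Centre of a fresh filter tube's black grip sleeve (18 x 18 mm in section, 50 mm long), 9 mm above its underside; some tubes may be absent, all are alike, about 50 g. A rigid white 12 mm tube stands out of both ends: 46 mm at the front, 15 mm at the back. It starts lying on the tray's floor, front end roughly towards the crate. x axis: along the tube towards the front end.
- tube1_tip (a point): Tip of that fresh tube: the end of its long front end, whose last 7 mm taper to 7 mm diameter; 71 mm along x from the sleeve's centre.
- tube2_mid (a point): Centre of a fresh filter tube's black grip sleeve (18 x 18 mm in section, 50 mm long), 9 mm above its underside; some tubes may be absent, all are alike, about 50 g. A rigid white 12 mm tube stands out of both ends: 46 mm at the front, 15 mm at the back. It starts lying on the tray's floor, front end roughly towards the crate. x axis: along the tube towards the front end.
- tube2_tip (a point): Tip of that fresh tube: the end of its long front end, whose last 7 mm taper to 7 mm diameter; 71 mm along x from the sleeve's centre.
- spent_mid (a point): Centre of the spent filter tube's black sleeve. It is like the others, but its back end stands 30 mm out of the sleeve, not 15; at the start it sits bottomed in the middle collet (it takes about 10 N to pull out). x axis towards its tip, which lies 71 mm along x.
- head: Filter head, a fixed aluminium block 70 x 240 x 85 mm (depth, width, height) with three round grey collets 75 mm apart, standing 36 mm out of its near face on level axes 50 mm above the counter top. Origin at the centre of the block's underside; x axis: the way a tube is pushed in (level, away from the robot).
- port0_end (a point): Bottom of the left collet (robot's view), on its axis, where a tube's tip rests when bottomed. x axis: the way a tube is pushed in. Bore 13 mm; sprung seal lips 6 to 14 mm short of the bottom resist the entering tube (about 10 N), then grip it by friction so that it stays. When bottomed, the sleeve's front end stands 15 mm before the mouth.
- port0_mouth (a point): Mouth of that collet, on its axis, 31 mm before the bottom; flared to about 24 mm. Axes as the bottom's.
- port1_end (a point): Bottom of the middle collet (robot's view), on its axis, where a tube's tip rests when bottomed. x axis: the way a tube is pushed in. Bore 13 mm; sprung seal lips 6 to 14 mm short of the bottom resist the entering tube (about 10 N), then grip it by friction so that it stays. When bottomed, the sleeve's front end stands 15 mm before the mouth.
- port1_mouth (a point): Mouth of that collet, on its axis, 31 mm before the bottom; flared to about 24 mm. Axes as the bottom's.
- port2_end (a point): Bottom of the right collet (robot's view), on its axis, where a tube's tip rests when bottomed. x axis: the way a tube is pushed in. Bore 13 mm; sprung seal lips 6 to 14 mm short of the bottom resist the entering tube (about 10 N), then grip it by friction so that it stays. When bottomed, the sleeve's front end stands 15 mm before the mouth.
- port2_mouth (a point): Mouth of that collet, on its axis, 31 mm before the bottom; flared to about 24 mm. Axes as the bottom's.
- tray (a joint): How far the tray is pulled out of the open-fronted crate, in m: 0 fully shut, 0.20 fully out; it slides with about 2 N of friction and stays where left.
- tray_bar (a point): Middle of the tray's steel pull bar: 10 mm thick, 120 mm long, level, 42 mm above the counter top, 50 mm before the tray's front panel. x axis: the way the tray is pushed shut. The tray is 310 mm wide, floor 8 mm, walls 38 mm and front panel 56 mm above the counter top.
- crate_front (a point): Bottom centre of the front face of the fixed grey crate that holds the tray (crate 260 x 340 x 158 mm: depth, width, height), at counter height; x axis: the way the tray is pushed shut.
- lever (a joint): Angle of the change counter's sprung advance lever, rad: 0 at rest, 1.2 at its stop; grows counter-clockwise seen from above. The spring asks 1 N at the peg at rest and 3 N at the stop, and brings the lever back when let go.
- lever_pivot (a point): Point on the lever's vertical pivot axis, 80 mm above the counter top, at the middle of the change counter: a fixed grey box 80 x 80 mm, 60 mm high, on a 100 mm square foot, with a small number window. At rest the peg stands off the box's near left corner, at the stop off its near right corner (robot's view).
- lever_peg (a point): Lever's upright black peg, 12 mm in diameter, from 70 to 104 mm above the counter top; this point is on its axis at 87 mm. It stands at the end of a flat steel arm (67 to 73 mm above the top), 65 mm from the pivot.
- colander: Stainless colander with two loop handles, 176 mm across, 85 mm high; origin at the centre of its underside. A bystander.
- vase: Blue ceramic vase, 104 mm across, 190 mm high; origin at the centre of its underside. A bystander.
- dipper: Bamboo honey dipper lying on the counter, 155 mm long, 28 mm thick; origin under the neck of its head. A bystander.

How it is judged:
On the way, in this order (a step that is already met when the one before it is completed fails the run):
1. every fresh filter tube is bottomed in a collet (((distance between tube0_tip and port0_end below 0.004 m and angle between the x axis of tube0_mid and the x axis of port0_end, either way round below 0.12 rad) or (distance between tube0_tip and port1_end below 0.004 m and angle between the x axis of tube0_mid and the x axis of port1_end, either way round below 0.12 rad) or (distance between tube0_tip and port2_end below 0.004 m and angle between the x axis of tube0_mid and the x axis of port2_end, either way round below 0.12 rad)) and ((distance between tube1_tip and port0_end below 0.004 m and angle between the x axis of tube1_mid and the x axis of port0_end, either way round below 0.12 rad) or (distance between tube1_tip and port1_end below 0.004 m and angle between the x axis of tube1_mid and the x axis of port1_end, either way round below 0.12 rad) or (distance between tube1_tip and port2_end below 0.004 m and angle between the x axis of tube1_mid and the x axis of port2_end, either way round below 0.12 rad)) and ((distance between tube2_tip and port0_end below 0.004 m and angle between the x axis of tube2_mid and the x axis of port0_end, either way round below 0.12 rad) or (distance between tube2_tip and port1_end below 0.004 m and angle between the x axis of tube2_mid and the x axis of port1_end, either way round below 0.12 rad) or (distance between tube2_tip and port2_end below 0.004 m and angle between the x axis of tube2_mid and the x axis of port2_end, either way round below 0.12 rad))), for 0.2 s.
2. the lever is swung to its stop (value of joint lever above 1.1 rad), for 0.05 s.
3. the lever has sprung back (value of joint lever below 0.1 rad), for 0.2 s.
At the end, for the whole second after the job is handed in: Every fresh filter tube present has its tip within 4 mm of the bottom of a collet and lies along it, the spent tube lies within the tray, the tray is shut to within 12 mm, and the lever is back at rest (within 0.1 rad) after having been swung to within 0.1 rad of its stop once all tubes were home (all of step 1 and x of spent_mid in the frame of tray_bar between 0.05 and 0.29 m and y of spent_mid in the frame of tray_bar between -0.155 and 0.155 m and z of spent_mid in the frame of tray_bar below -0.008 m and value of joint tray below 0.012 m and value of joint lever below 0.1 rad); the robot touches nothing.
It fails at once if the colander is shifted by more than 4 cm or tipped (distance of colander from where it was at the start of the episode above 0.04 m or angle between colander's own z axis and vertical above 0.6 rad).
It fails at once if the vase is shifted by more than 4 cm or tipped (distance of vase from where it was at the start of the episode above 0.04 m or angle between vase's own z axis and vertical above 0.6 rad).
It fails at once if the dipper is shifted by more than 4 cm or tipped (distance of dipper from where it was at the start of the episode above 0.04 m or angle between dipper's own z axis and vertical above 0.6 rad).
Of tube0, tube1, tube2 only 2 to 3 are there at a start; the rules pass over those that are not, and their reading is None.
At some moment in a run one of tube0, tube1, tube2 may be knocked a few centimetres aside while the robot is not near it.
Once in a run the grip may slacken for a moment while it holds something.
It also fails if it takes over 210 s, if anything falls off the work surface, if the arm or the gripper's body presses on something with over 40 N, if the wrist force passes 120 N, or if a joint passes its speed limit or range.

ROBOT

A 6-joint arm with a two-finger parallel gripper is mounted at the origin on the work surface. World frame = base frame: x ahead of the robot, y to its left, z up, the work surface at z = 0. Lengths are in m, angles in rad, forces in N, time in s.
With the tool pointing down it reaches from about 0.325 to 0.9 m from the base axis. Payload 6.1 kg.
Tool frame: the origin (TCP) lies at the very end of the fingers, on their centre line; the grasp point (between the pads) lies 19 mm behind it; z points along the fingers, y is the direction in which the jaws open and shut (so a half turn about z gives the same grasp; the last joint's range is limited). The gripper opens to 85 mm and grips with 20 to 120 N. Pads are 22 mm wide; open, the fingers measure 114 mm over their backs; the gripper's body (76 mm by 85 mm) begins 54 mm behind the grasp point. The pads swing forward as they close: fully open they stand 13 mm farther back than shut.
Start: joints at [-1.292, 0.22, 1.526, -0, 1.395, -0.126], TCP at [0.246, -0.574, 0.205] pointing down, gripper open.
Joint ranges: [-2.98, 2.98], [-0.91, 2.08], [0.09, 2.57], [-1.24, 4.39], [0.2, 2.65], [-2.68, 2.68]. Speed limits (rad/s): [2.57, 2.57, 3.01, 3.14, 3.14, 3.14].

INTERFACE

Orientations are given as [roll, pitch, yaw] about the fixed x, y, z axes, in that order (R = Rz(yaw) Ry(pitch) Rx(roll)).
In Python, from cell import * gives the robot as it stands.
- The arm moves only by the tool drive_tool, never from a script. Its argument "increments" is a list of rows, each a list of 4 numbers: the shift along the tool's x, y, z in mm, then the turn about the tool's z in degrees. In form: [[x, y, z, turn], ...]. A call has 1 to 20 rows; each row is the pose to reach, as a shift and turn from the pose measured when the call began, along the tool's axes at that moment; what a row does not reach only later rows make up. A row lasts 1/8 s, in which the tool goes at most 62.5 mm and 10.7 degrees, less where a joint would pass 70% of its speed; a pose out of reach is approached as far as the arm can. A call with a gripper value outside its range is refused whole. "fingers" is the closure, from 0 (fully open) to 1 (shut), set as the call begins (left out, the last holds). The fingers move at their own pace and stop on an object; "force" is the grip in N (left out, the last holds). Time passes only in rows, so rows that repeat a pose let the fingers close. It gives the time, the measured TCP pose, the force and the opening at its end, in the units of the state.
- observe(): the state, without advancing time (a new reading comes with each control period).
- snapshot(name): name is "side" or "top"; returns the picture (384x512x3 uint8, blue, green, red); there is no depth.
- get_calibration(name): a dict with "vertical_fov" (degrees; the focal length in pixels is half the picture's height over the tangent of half this angle, whatever the lens; pixels are square), "cx", "cy" (the principal point, pixels), "k1" (the pictures are not rectified: a ray, as slopes to the right and down, at radius r is drawn at 1 + k1 r^2 times it, then the intrinsics apply), "eye" and "orientation" of the camera in the world. Camera axes: x right, y up, looking along -z (the intrinsics and any distortion apply to the point x, -y, -z); pixel columns grow to the right and rows downward; lengths in m; the calibration is good to about 2 mm. A picture is of the moment at which its call begins. get_calibration takes no time and is no camera call.
- job_done(): hands the job in, once; it reports no verdict.
Trained networks look in the newest picture that a camera, given by its name, has taken for a name from the list of things; names that differ only in an ending like _2 or _b are one class to them, and where a whole thing is asked for, a point or a joint stands for the part that bears it (a point fixed in the world has none). Each returns a list of dicts, best first, with "conf" (0 to 1); they miss things now and then, are a little off and sometimes report something else, mostly with a low value. They report only what shows in the picture. A call takes as long as a camera call.
- spot_in(camera, target): "bbox" ([left, top, width, height] in pixels, round what is visible of it).
- spot_point(camera, target): "centre" ([row, column] in pixels: a listed point, or the origin of a listed thing).
The state is a dict: "t": time; "joint_pos": joint angles; "qd": joint speeds; "effort": joint torques, N m; "tool_pos": TCP position; "tool_rot": TCP orientation; "contact_force": force on the tool from outside, world axes, zero at the start; "wrist_torque": the same for the moment, N m; "finger_gap": opening from 0.0 (shut) to 1.0 (fully open).
Only numpy, scipy, OpenCV 4.12 (cv2) and the standard library are available. Lean on these libraries where they do the work, as an engineer would, in place of code of your own. Each camera call takes 0.05 s, during which the arm holds its last target. There are 200 camera calls.

## Working session

There is one attempt and no reset: what is moved stays moved. The work goes in short steps, Python scripts to look and compute and a tool call to move; the robot and the scene stay as the last step left them, time stands still between calls to the robot, and variables do not carry over. Pictures are saved under pics/ and viewed, about 12 in all and at most 16, crops included, and the job is handed in when it is done.

Besides the shell and the picture viewer there is one more tool, called as name([rows], argument=value, ...), one row to a line, values as JSON. drive_tool: Moves the arm, as the interface text tells. Its arguments: {"type":"object","properties":{"increments":{"type":"array"},"fingers":{"type":"number"},"force":{"type":"number"}},"required":["increments"]}

```bash
ls; mkdir -p pics
cat > h.py <<'E'
from cell import *
import numpy as np, cv2
from scipy.spatial.transform import Rotation as Rn
def cal(n):
    c=get_calibration(n); f=192/np.tan(np.radians(c["vertical_fov"])/2)
    o=np.array(c["orientation"],float)
    R=o if o.shape==(3,3) else Rn.from_euler('xyz',o).as_matrix()
    return c,f,R,np.array(c["eye"],float)
def ray(n,row,col):
    c,f,R,e=cal(n); d=np.array([(col-c["cx"])/f,(row-c["cy"])/f]); u=d.copy()
    for _ in range(30): u=d/(1+c["k1"]*(u@u))
    v=R@np.array([u[0],-u[1],-1]); return e,v
def onz(n,row,col,z):
    e,v=ray(n,row,col); return e+v*(z-e[2])/v[2]
def proj(n,p):
    c,f,R,e=cal(n); q=R.T@(np.array(p)-e); s=np.array([q[0],-q[1]])/-q[2]
    s=s*(1+c["k1"]*(s@s)); return s[1]*f+c["cy"], s[0]*f+c["cx"]
E
python3 - <<'E'
from h import *
for n in("side","top"):
    print(get_calibration(n)); cv2.imwrite(f"pics/{n}0.png",snapshot(n))
Z=dict(tube0_mid=.017,tube0_tip=.017,spent_mid=.05,port0_mouth=.05,port1_mouth=.05,port2_mouth=.05,port1_end=.05,head=0,tray_bar=.042,crate_front=0,lever_pivot=.08,lever_peg=.087,colander=0,vase=0,dipper=0)
for k,z in Z.items():
    for n in("top","side"):
        for d in spot_point(n,k)[:4]:
            if d["conf"]>.3: print(k,n,round(d["conf"],2),np.round(d["centre"]),np.round(onz(n,*d["centre"],z),3))
s=observe(); print(s)
E
```

```text
pics
{'vertical_fov': 50.57564531625433, 'cx': 249.88164227323946, 'cy': 187.97089033563515, 'k1': -0.10391097808527694, 'eye': array([0.3618188 , 0.78929326, 0.57137758]), 'orientation': array([ 1.02955741, -0.01416671, -2.77630565])}
{'vertical_fov': 56.78921178172458, 'cx': 251.90607219338355, 'cy': 192.0438314232324, 'k1': -0.07991058845834578, 'eye': array([0.57669595, 0.05132967, 0.91843262]), 'orientation': array([ 0.07817868, -0.01651442, -1.56995119])}
spent_mid top 0.73 [251. 307.] [ 0.5   -0.097  0.05 ]
spent_mid side 0.81 [184. 323.] [ 0.498 -0.115  0.05 ]
port0_mouth top 0.7 [233. 279.] [ 0.544 -0.03   0.05 ]
port0_mouth top 0.38 [221. 313.] [ 0.574 -0.113  0.05 ]
port0_mouth side 0.78 [196. 295.] [ 0.55  -0.029  0.05 ]
port1_mouth top 0.67 [231. 313.] [ 0.55  -0.114  0.05 ]
port1_mouth side 0.59 [182. 305.] [ 0.543 -0.104  0.05 ]
port1_mouth side 0.54 [141. 342.] [ 0.499 -0.398  0.05 ]
port2_mouth top 0.71 [240. 342.] [ 0.528 -0.183  0.05 ]
port2_mouth side 0.68 [168. 317.] [ 0.534 -0.194  0.05 ]
port1_end top 0.9 [220. 314.] [ 0.577 -0.115  0.05 ]
port1_end side 0.79 [
[... 1154 characters left out ...]
 [153. 276.] [ 0.695 -0.334  0.   ]
{'t': 1.6, 'joint_pos': array([-1.29208154e+00,  2.20408901e-01,  1.52652804e+00, -8.21000224e-06,
        1.39468579e+00, -1.26100014e-01]), 'qd': array([ 0.00198774,  0.00076452,  0.00040396, -0.00012373,  0.00017672,
       -0.00064573]), 'effort': array([-1.94862714e-04, -4.96831155e+01, -3.89724362e+01, -2.09973346e-04,
        7.87120625e-04, -2.59885979e-06]), 'tool_pos': array([ 0.24614414, -0.57446988,  0.20527926]), 'tool_rot': array([-3.14156180e+00,  4.23675616e-06,  4.04816241e-01]), 'contact_force': array([ 0.27635759, -0.17007719,  0.07882066]), 'wrist_torque': array([ 0.01677499, -0.02257777, -0.00864483]), 'finger_gap': 1.0007814587785382}
```

Run:
```python
import cv2
a=cv2.imread("pics/top0.png");b=cv2.imread("pics/side0.png")
cv2.imwrite("pics/top0b.png",cv2.resize(a[120:384,40:472],None,fx=1.85,fy=1.85,interpolation=cv2.INTER_CUBIC))
cv2.imwrite("pics/side0b.png",cv2.resize(b,(800,600)))
```

```text
(no output)
```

View pics/top0b.png

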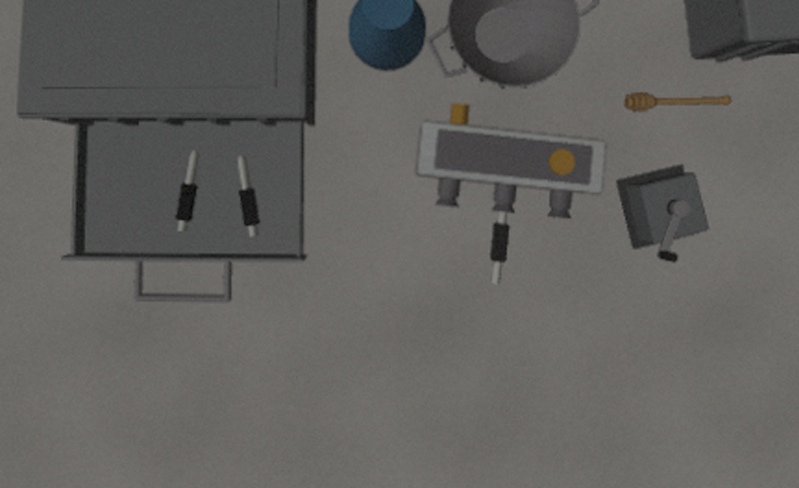

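View pics/side0b.png

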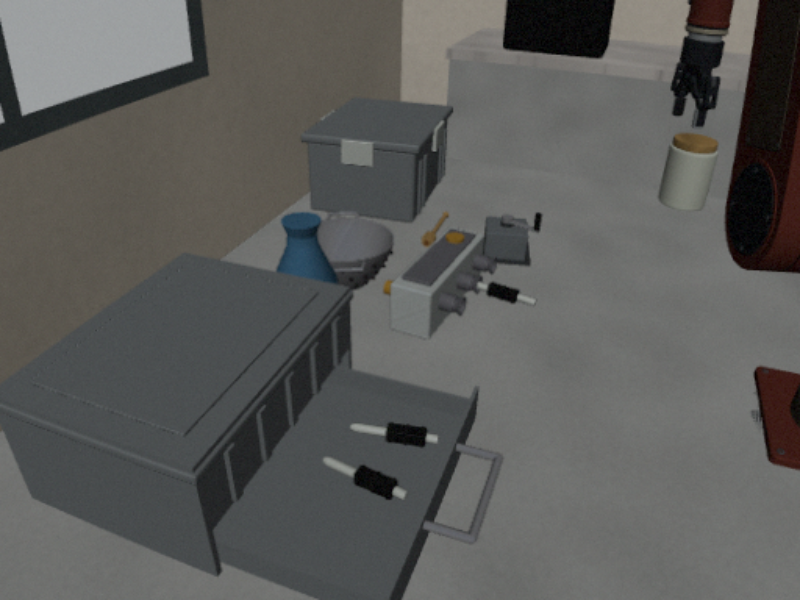

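```bash
cat >> h.py <<'E'
def tubes(n,box,z,img=None,lo=28,hi=135):
    """dark sleeve + bright ends per blob in box (r0,r1,c0,c1): world mid and axis"""
    g=cv2.cvtColor(snapshot(n) if img is None else img,cv2.COLOR_BGR2GRAY)
    r0,r1,c0,c1=box; s=g[r0:r1,c0:c1]
    out=[]
    for m in (s<lo,s>hi):
        k,l,st,ce=cv2.connectedComponentsWithStats(m.astype(np.uint8))
        for i in range(1,k):
            if st[i,4]>=8:
                ys,xs=np.nonzero(l==i); P=np.array([onz(n,y+r0,x+c0,z)[:2] for y,x in zip(ys,xs)])
                c=P.mean(0); w,v=np.linalg.eigh(np.cov(P.T)); v=v[:,1]; v=v*np.sign(v[0])
                e=(P-c)@v; print('dark' if m is not None and s[ys[0],xs[0]]<lo else 'white',len(ys),'px',int(ys.mean()+r0),int(xs.mean()+c0),'c',np.round(c,4),'yaw',round(np.arctan2(v[1],v[0]),3),'ext',np.round([e.min(),e.max()],3))
E
python3 - <<'E'
from h import *
a=cv2.imread("pics/top0.png"); g=cv2.cvtColor(a,cv2.COLOR_BGR2GRAY)
print(g[225:236,135:150]); 
print('tray');tubes("top",(195,250,110,190),.017,a)
print('spent');tubes("top",(232,280,295,320),.05,a)
print('side tray');tubes("side",(260,325,200,285),.017,cv2.imread("pics/side0.png"))
print('side spent');tubes("side",(175,200,305,345),.05,cv2.imread("pics/side0.png"))
c=np.array([[422,123],[606,141],[602,192],[417,175]])/1.85+[40,120]
for x,y in c: print(onz("top",y,x,.085))
c=np.array([[448,203],[504,210],[559,215]])/1.85+[40,120]
for x,y in c: print('mouth',onz("top",y,x,.055))
c=np.array([[136,297],[230,299],[65,257],[305,258]])/1.85+[40,120]
for (x,y),z in zip(c,[.042,.042,.056,.056]): print('bar/panel',onz("top",y,x,z))
E
```

```text
[[83 71 49 20 25 22 18 22 27 25 28 70 81 85 81]
 [80 71 44 29 23 24 25 28 23 23 47 73 82 80 78]
 [80 64 26 27 27 28 27 27 22 20 58 76 83 83 80]
 [75 55 25 25 29 23 30 20 23 17 65 81 81 82 81]
 [80 60 22 24 22 25 31 29 15 22 61 79 83 81 80]
 [78 55 33 22 26 26 23 22 23 28 68 81 82 82 82]
 [76 53 24 26 21 20 27 24  9 36 75 81 83 84 80]
 [70 40 24 23 28 30 28 25  8 55 76 81 81 79 83]
 [68 32 22 29 28 22 30 14 23 52 77 80 82 77 81]
 [68 27 29 18 28 34 25 24 20 66 82 83 81 82 84]
 [65 21 28 21 28 21 25 22 26 68 84 82 78 80 77]]
tray
dark 111 px 228 140 c [0.5532 0.3184] yaw -0.162 ext [-0.024  0.023]
dark 70 px 230 173 c [0.5495 0.2338] yaw 0.08 ext [-0.026  0.019]
spent
side tray
dark 285 px 277 259 c [0.5451 0.2342] yaw 0.12 ext [-0.025  0.025]
dark 333 px 308 239 c [0.5522 0.3206] yaw -0.267 ext [-0.028  0.027]
white 70 px 274 235 c [0.5926 0.2422] yaw 0.145 ext [-0.02   0.022]
white 24 px 279 276 c [0.5136 0.2283] yaw -0.115 ext [-0.006  0.006]
white 60 px 297 216 c [0.6001 0.3136] yaw -0.193 ext [-0.018  0.02 ]
white 25 px 315 255 c [0.5208 0.3256] yaw -0.31 ext [-0.007  0.006]
side spent
dark 143 px 186 321 c [ 0.5    -0.0973] yaw -0.51 ext [-0.03  0.03]
white 13 px 182 308 c [ 0.536  -0.1064] yaw -0.519 ext [-0.008  0.009]
white 27 px 190 336 c [ 0.4608 -0.0916] yaw -0.283 ext [-0.014  0.013]
[ 6.55238762e-01 -5.97193061e-04  8.50000000e-02]
[ 0.63261344 -0.238314    0.085     ]
[ 0.56708842 -0.23161389  0.085     ]
[0.58903306 0.00591652 0.085     ]
mouth [ 0.55282173 -0.03635123  0.055     ]
mouth [ 0.54351915 -0.11016379  0.055     ]
mouth [ 0.53666937 -0.18331776  0.055     ]
bar/panel [0.42670463 0.37655822 0.042     ]
bar/panel [0.42549478 0.250635   0.042     ]
bar/panel [0.47983143 0.46798978 0.056     ]
bar/panel [0.48138546 0.15016871 0.056     ]
```

```bash
cat >> h.py <<'E'
def inc(x,y,z,yaw,s=None):
    s=s or observe(); R=Rn.from_euler('xyz',s["tool_rot"]).as_matrix()
    d=R.T@(np.array([x,y,z])-s["tool_pos"])*1000
    T=Rn.from_euler('xyz',[np.pi,0,yaw]).as_matrix(); w=Rn.from_matrix(R.T@T).as_rotvec()
    return np.round([*d,np.degrees(w[2])],1).tolist()
E
python3 - <<'E'
from h import *
a=cv2.imread("pics/top0.png")
tubes("top",(232,280,297,322),.05,a,40,100)
g=cv2.cvtColor(a,cv2.COLOR_BGR2GRAY);print(g[234:275:2,302:318])
print(inc(.5,-.105,.15,-.095), inc(.5,-.105,.15,-.095)[3])
E
```

```text
dark 134 px 250 309 c [ 0.501  -0.1043] yaw -0.108 ext [-0.023  0.024]
white 934 px 257 308 c [ 0.4854 -0.1015] yaw 0.029 ext [-0.053  0.062]
[[109 111 109 107 100  99  98  97 108  98  93  75  69  70  57  48]
 [107 111 110 110 112 112 111 113 128 130 114  84 104 110 111 109]
 [110 110 109 110 109 107 106 120 132 129 107  87 105 110 107 109]
 [110 110 112 109 101  80  61  83 101 105  86  75 105 110 109 112]
 [112 113 112 112  77  42  33  31  32  35  33  32  30  79 107 109]
 [110 108 109 109  75  40  30  30  35  36  33  32  32  98 106 111]
 [109 110 110 112  65  33  28  25  37  34  30  39  42 104 109 111]
 [113 110 111 109  62  38  32  35  34  39  32  31  54 104 108 109]
 [109 109 107  82  40  35  29  24  36  34  35  33  62 104 111 110]
 [110 108 109  89  45  35  31  33  31  29  38  36  79 108 108 109]
 [107 109 108  76  38  36  30  31  31  29  37  27 104 108 110 112]
 [107 108 106  61  34  32  37  34  30  32  32  42 106 109 107 111]
 [105 110 103  54  39  37  23  32  28  33  34  61 105 109 109 112]
 [108 108 108  82  45  36  37  33  34  38  34  64 106 108 106 107]
 [105 109 106 107  99 117 129 120  94  94 106 112 109 109 111 108]
 [104 108 108 109 110 129 132 119  88 101 108 109 109 111 111 108]
 [105 106 107 109 116 133 133 109  88 106 109 111 109 107 111 109]
 [104 104 108 102 121 133 128 106  80 106 107 107 110 110 111 105]
 [106 110 105 100 127 131 126  93  81 106 105 111 109 105 110 110]
 [103 107 106 109 129 133 118  87  96 107 109 106 108 106 110 110]
 [107 107 108 107 107 106 108 105 105 106 107 106 109 108 108 110]]
[418.2, -331.5, 55.3, 28.6] 28.6
```

drive_tool([
  [418,-332,0,28.6],
  [418,-332,0,28.6],
  [418,-332,0,28.6],
  [418,-332,0,28.6],
  [418,-332,0,28.6],
  [418,-332,0,28.6],
  [418,-332,0,28.6],
  [418,-332,0,28.6],
  [418,-332,0,28.6],
  [418,-332,0,28.6],
  [418,-332,0,28.6],
  [418,-332,60,28.6],
  [418,-332,100,28.6],
  [418,-332,100,28.6],
  [418,-332,100,28.6],
  [418,-332,100,28.6],
], fingers=0.3, force=40)

```text
t: 3.6
tool_pos: [0.5013, -0.1058, 0.1079]
tool_rot: [3.14, -0.004, -0.095]
contact_force: [0.1, -0.9, 0.6]
finger_gap: 0.704
```

Run:
```python
from h import *
s=observe(); print(s["t"],s["tool_pos"],s["tool_rot"],s["finger_gap"],s["contact_force"],inc(.5005,-.105,.044,-.1))
```

```text
3.6 [ 0.50127525 -0.10579137  0.10785013] [ 3.14041577 -0.00405968 -0.09501721] 0.7038598079357486 [ 0.08588847 -0.89696697  0.58051353] [-1.1, -0.8, 63.8, 0.3]
```

drive_tool([
  [-1,-1,30,0.3],
  [-1,-1,60,0.3],
  [-1,-1,65,0.3],
  [-1,-1,65,0.3],
  [-1,-1,65,0.3],
])

```text
t: 4.22
tool_pos: [0.5021, -0.1053, 0.0446]
tool_rot: [3.14, -0.007, -0.1]
contact_force: [0.1, 0.0, 1.2]
finger_gap: 0.7
```

drive_tool([
  [0,0,0,0],
  [0,0,0,0],
  [0,0,0,0],
  [0,0,0,0],
  [0,0,0,0],
  [0,0,0,0],
  [0,0,0,0],
  [0,0,0,0],
], fingers=1, force=50)

```text
t: 5.22
tool_pos: [0.5021, -0.1053, 0.0446]
tool_rot: [3.14, -0.007, -0.1]
contact_force: [0.2, 0.1, 0.8]
finger_gap: 0.0
```

Run:
```python
from h import *
s=observe(); print(s)
```

```text
{'t': 5.225, 'joint_pos': array([-3.60507072e-01,  1.29272021e-01,  1.95518578e+00, -4.75427798e-05,
        1.04992770e+00,  1.31047481e+00]), 'qd': array([-3.84291229e-05, -1.85213413e-04,  7.18920198e-04,  5.10524033e-04,
        1.38317028e-04, -1.00062303e-04]), 'effort': array([-2.01792873e-04, -3.95272493e+01, -3.32132077e+01, -2.69466946e-04,
       -3.69696866e-02,  1.95936826e-05]), 'tool_pos': array([ 0.50206095, -0.10528408,  0.04461404]), 'tool_rot': array([ 3.13969755, -0.00695365, -0.10015546]), 'contact_force': array([0.20976078, 0.11218427, 0.75082401]), 'wrist_torque': array([-0.02898842, -0.03221096,  0.00947211]), 'finger_gap': 0.00015675414438799006}
```

Run:
```python
from h import *
a=snapshot("top");b=snapshot("side")
A=cv2.resize(a[190:310,250:383],(400,360),interpolation=cv2.INTER_CUBIC);B=cv2.resize(b[110:230,250:383],(400,360),interpolation=cv2.INTER_CUBIC)
cv2.imwrite("pics/v3.png",np.hstack([A,B]))
```

```text
(no output)
```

View pics/v3.png

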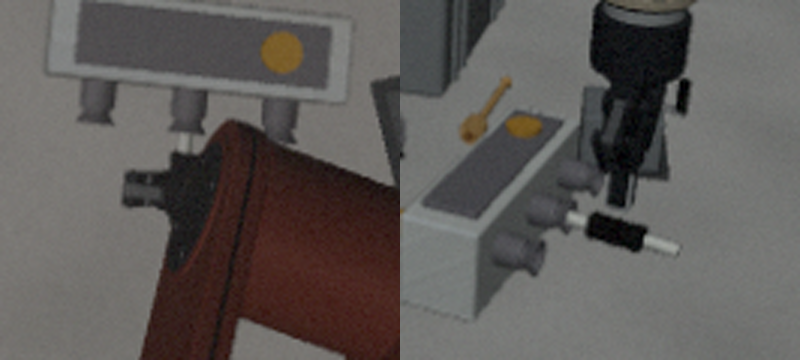

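Run:
```python
from h import *
p=observe()["tool_pos"]
for n in("side","top"):
    for q in (p,p+[0,0,.019],p+[0,0,.073],p+[0,.04,.1]): print(n,np.round(q,3),np.round(proj(n,q),1))
a=snapshot("top");b=snapshot("side")
A=cv2.resize(a[220:280,280:346],(396,360),interpolation=cv2.INTER_CUBIC);B=cv2.resize(b[140:200,290:356],(396,360),interpolation=cv2.INTER_CUBIC)
cv2.imwrite("pics/v4.png",cv2.convertScaleAbs(np.hstack([A,B]),alpha=2.2))
```

```text
side [ 0.502 -0.105  0.045] [187. 321.]
side [ 0.502 -0.105  0.064] [180.5 321.8]
side [ 0.502 -0.105  0.118] [161.4 324. ]
side [ 0.502 -0.065  0.145] [158.4 321.7]
top [ 0.502 -0.105  0.045] [250.3 309.8]
top [ 0.502 -0.105  0.064] [251.  311.3]
top [ 0.502 -0.105  0.118] [253.1 315.6]
top [ 0.502 -0.065  0.145] [254.3 299.8]
```

View pics/v4.png

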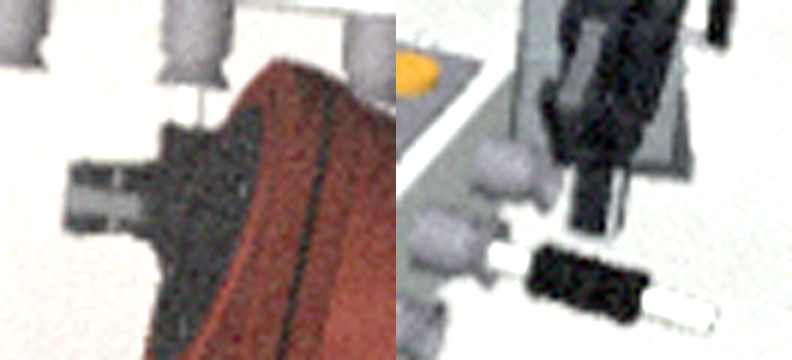

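drive_tool([
  [0,0,-20,0],
  [-50,0,-20,0],
  [-100,0,-20,0],
  [-100,0,0,0],
  [-100,0,15,0],
  [-100,0,20,0],
  [-100,0,20,0],
  [-100,0,20,0],
])

```text
t: 6.42
tool_pos: [0.4033, -0.0955, 0.0242]
tool_rot: [3.14, -0.007, -0.1]
contact_force: [-0.2, -0.0, -0.5]
finger_gap: 0.001
```

Run:
```python
from h import *
s=observe();p=s["tool_pos"];print(p,s["contact_force"])
for n in("side","top"):
    for q in (p,p+[0,0,.02]): print(n,np.round(proj(n,q),1))
b=snapshot("side");a=snapshot("top")
A=cv2.resize(a[250:310,280:346],(396,360),interpolation=cv2.INTER_CUBIC);B=cv2.resize(b[155:215,310:376],(396,360),interpolation=cv2.INTER_CUBIC)
cv2.imwrite("pics/v5.png",cv2.convertScaleAbs(np.hstack([A,B]),alpha=2.0))
```

```text
[ 0.40327393 -0.0955034   0.02418296] [-0.24654784 -0.03698546 -0.53268273]
side [203.6 358.1]
side [196.8 359.3]
top [289.3 304.7]
top [290.9 306. ]
```

View pics/v5.png

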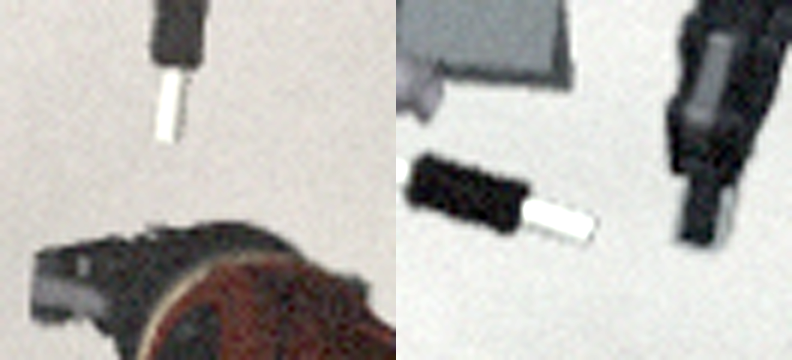

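drive_tool([
  [0,0,8,0],
  [0,0,16,0],
  [0,0,16,0],
  [0,0,16,0],
])

```text
t: 7.02
tool_pos: [0.4032, -0.0955, 0.0081]
tool_rot: [3.14, -0.007, -0.1]
contact_force: [0.6, 0.6, 0.1]
finger_gap: -0.0
```

drive_tool([
  [0,0,4,0],
  [0,0,8,0],
  [0,0,8,0],
])

```text
t: 7.4
tool_pos: [0.4029, -0.0954, -0.0003]
tool_rot: [3.14, -0.006, -0.1]
contact_force: [-0.3, 0.1, 0.1]
finger_gap: -0.002
```

drive_tool([
  [0,0,4,0],
  [0,0,8,0],
  [0,0,8,0],
])

```text
t: 7.78
tool_pos: [0.4025, -0.0952, -0.0088]
tool_rot: [3.14, -0.005, -0.1]
contact_force: [0.9, -0.2, -0.4]
finger_gap: -0.004
```

drive_tool([
  [0,0,2,0],
  [0,0,4,0],
  [0,0,4,0],
])

```text
t: 8.15
tool_pos: [0.4024, -0.0951, -0.0129]
tool_rot: [3.14, -0.005, -0.1]
contact_force: [0.5, 0.4, -0.6]
finger_gap: -0.004
```

drive_tool([
  [0,0,2,0],
  [0,0,3,0],
  [0,0,3,0],
])

```text
t: 8.52
tool_pos: [0.4023, -0.0951, -0.016]
tool_rot: [3.14, -0.005, -0.1]
contact_force: [-0.7, -1.0, -0.6]
finger_gap: -0.002
```

drive_tool([
  [0,0,2,0],
  [0,0,3,0],
  [0,0,3,0],
])

```text
t: 8.9
tool_pos: [0.4022, -0.0951, -0.0191]
tool_rot: [3.14, -0.005, -0.1]
contact_force: [0.2, 0.4, -1.0]
finger_gap: 0.001
```

drive_tool([
  [0,0,1,0],
  [0,0,2,0],
  [0,0,2,0],
])

```text
t: 9.28
tool_pos: [0.4021, -0.095, -0.0212]
tool_rot: [3.141, -0.004, -0.1]
contact_force: [-0.6, 0.1, -0.6]
finger_gap: 0.005
```

drive_tool([
  [0,0,1,0],
  [0,0,2,0],
  [0,0,2,0],
])

```text
t: 9.65
tool_pos: [0.4021, -0.095, -0.0233]
tool_rot: [3.141, -0.004, -0.1]
contact_force: [-0.3, 0.4, 0.2]
finger_gap: -0.002
```

Run:
```python
from h import *
s=observe();p=s["tool_pos"];print(p,s["contact_force"])
for q in (p,p+[0,0,.02]): print(np.round(proj("side",q),1))
b=snapshot("side")
B=cv2.resize(b[155:215,310:376],(396,360),interpolation=cv2.INTER_CUBIC)
cv2.imwrite("pics/v6.png",cv2.convertScaleAbs(B,alpha=1.8))
```

```text
[ 0.40206002 -0.09500175 -0.02332656] [-0.26161283  0.43839756  0.22276579]
[219.4 355.7]
[212.9 356.9]
```

View pics/v6.png

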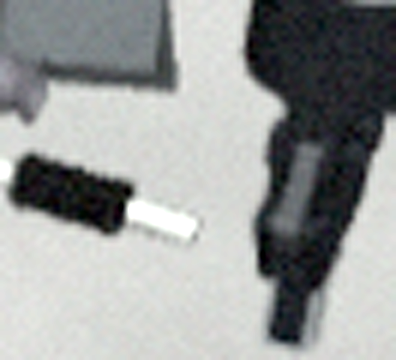

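drive_tool([
  [0,0,1,0],
  [0,0,2,0],
  [0,0,2,0],
])

```text
t: 10.07
tool_pos: [0.402, -0.095, -0.0254]
tool_rot: [3.141, -0.004, -0.1]
contact_force: [0.3, -0.2, -0.4]
finger_gap: -0.003
```

drive_tool([
  [0,0,1,0],
  [0,0,2,0],
  [0,0,2,0],
])

```text
t: 10.45
tool_pos: [0.4021, -0.095, -0.026]
tool_rot: [3.141, -0.003, -0.1]
contact_force: [-7.8, 2.6, 19.5]
finger_gap: -0.003
```

drive_tool([
  [0,0,1,0],
  [0,0,2,0],
  [0,0,2,0],
])

```text
t: 10.82
tool_pos: [0.4021, -0.095, -0.0261]
tool_rot: [3.141, -0.001, -0.099]
contact_force: [-12.0, 3.9, 29.4]
finger_gap: -0.001
```

drive_tool([
  [0,0,-50,0],
  [0,0,-100,0],
  [50,0,-100,0],
  [99,0,-100,0],
  [99,0,-100,0],
  [99,0,-100,0],
  [99,0,-100,0],
], fingers=0.4)

```text
t: 11.7
tool_pos: [0.4994, -0.1045, 0.0737]
tool_rot: [3.141, -0.0, -0.099]
contact_force: [-0.3, 1.0, 0.7]
finger_gap: 0.605
```

Run:
```python
from h import *
s=observe(); print(s["tool_pos"],s["tool_rot"],s["finger_gap"],inc(.5005,-.105,.0155,-.1))
```

```text
[ 0.49940889 -0.10453823  0.07371075] [ 3.14129790e+00 -3.19692179e-04 -9.94884416e-02] 0.6054937909582454 [1.1, 0.3, 58.2, 0.0]
```

drive_tool([
  [1,0,20,0],
  [1,0,40,0],
  [1,0,58,0],
  [1,0,58,0],
  [1,0,58,0],
])

```text
t: 12.32
tool_pos: [0.5007, -0.1048, 0.0163]
tool_rot: [3.141, -0.001, -0.1]
contact_force: [-0.1, -0.0, 0.0]
finger_gap: 0.599
```

drive_tool([
  [0,0,0,0],
  [0,0,0,0],
  [0,0,0,0],
  [0,0,0,0],
  [0,0,0,0],
  [0,0,0,0],
  [0,0,0,0],
], fingers=1, force=40)

```text
t: 13.2
tool_pos: [0.5013, -0.1051, 0.0167]
tool_rot: [3.141, -0.002, -0.1]
contact_force: [0.6, -1.1, 3.9]
finger_gap: 0.196
```

Run:
```python
from h import *
s=observe(); print(s)
b=snapshot("side");a=snapshot("top")
A=cv2.resize(a[220:280,280:346],(396,360),interpolation=cv2.INTER_CUBIC);B=cv2.resize(b[140:200,290:356],(396,360),interpolation=cv2.INTER_CUBIC)
cv2.imwrite("pics/v7.png",cv2.convertScaleAbs(np.hstack([A,B]),alpha=2.))
```

```text
{'t': 13.2, 'joint_pos': array([-3.60507739e-01,  1.77072315e-01,  1.96380047e+00, -2.82600637e-04,
        9.98325340e-01,  1.31007013e+00]), 'qd': array([ 4.46804884e-04, -5.16746540e-06, -4.44235093e-04,  1.88855739e-03,
       -1.27418807e-03, -2.10495284e-04]), 'effort': array([  0.48491651, -37.76327848, -28.81233931,   0.08671958,
         0.69826813,  -0.05744374]), 'tool_pos': array([ 0.50132914, -0.10508407,  0.01665993]), 'tool_rot': array([ 3.14074552e+00, -2.25225710e-03, -9.96277833e-02]), 'contact_force': array([ 0.62829353, -1.1391237 ,  3.92411864]), 'wrist_torque': array([-0.22179648, -0.34640217, -0.10075618]), 'finger_gap': 0.19597760767780367}
```

View pics/v7.png

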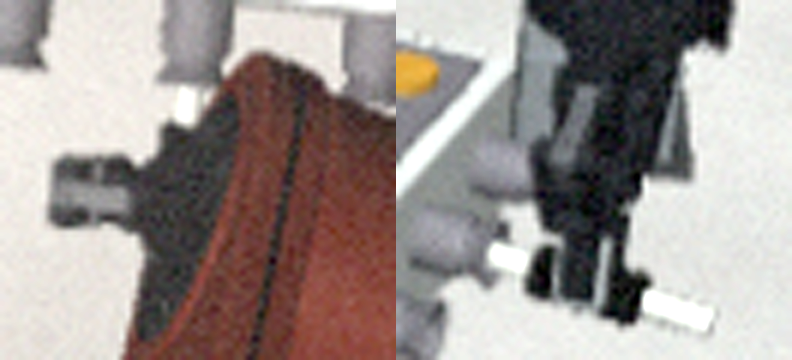

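drive_tool([
  [-8,0,0,0],
  [-18,0,0,0],
  [-30,0,0,0],
  [-50,0,0,0],
  [-70,0,0,0],
  [-90,0,0,0],
  [-90,0,0,0],
  [-90,0,0,0],
], force=60)

```text
t: 14.3
tool_pos: [0.412, -0.0962, 0.0165]
tool_rot: [3.141, -0.003, -0.1]
contact_force: [0.1, -0.8, -1.1]
finger_gap: 0.188
```

Run:
```python
from h import *
s=observe(); print(s["tool_pos"],s["tool_rot"],s["finger_gap"],s["contact_force"])
print(inc(.41,-.096,.16,-.1),inc(.555,.405,.16,0),inc(.555,.405,-.0165,0))
b=snapshot("side")
tubes("side",(170,230,330,400),.05,b,30,135)
```

```text
[ 0.41198714 -0.09618919  0.01651611] [ 3.14069436e+00 -2.72307165e-03 -9.97761215e-02] 0.1880858650258573 [ 0.0740679  -0.78161877 -1.05238682]
[-1.6, 0.1, -143.5, 0.0] [92.8, -512.8, -143.7, -5.7] [92.3, -513.0, 32.8, -5.7]
dark 260 px 182 358 c [ 0.4155 -0.1594] yaw 1.535 ext [-0.077  0.084]
dark 32 px 193 348 c [ 0.4304 -0.0892] yaw -1.527 ext [-0.019  0.02 ]
dark 43 px 197 362 c [ 0.394  -0.0841] yaw -1.535 ext [-0.02   0.018]
white 49 px 189 337 c [ 0.4582 -0.0983] yaw -0.249 ext [-0.021  0.022]
white 40 px 200 372 c [ 0.3707 -0.0823] yaw -0.268 ext [-0.014  0.014]
```

drive_tool([
  [0,0,-60,0],
  [0,0,-120,0],
  [20,-60,-144,-1],
  [30,-120,-144,-2],
  [40,-180,-144,-3],
  [50,-240,-144,-4],
  [60,-300,-144,-5],
  [70,-360,-144,-5.7],
  [80,-420,-144,-5.7],
  [90,-480,-144,-5.7],
  [93,-513,-144,-5.7],
  [93,-513,-144,-5.7],
  [93,-513,-144,-5.7],
  [93,-513,-100,-5.7],
  [93,-513,-50,-5.7],
  [93,-513,0,-5.7],
  [93,-513,15,-5.7],
  [93,-513,15,-5.7],
])

```text
t: 16.6
tool_pos: [0.5558, 0.4038, 0.0011]
tool_rot: [3.139, -0.001, -0.001]
contact_force: [0.6, 0.0, -0.1]
finger_gap: 0.189
```

Run:
```python
from h import *
s=observe(); print(s["t"],s["tool_pos"],s["tool_rot"],s["finger_gap"],s["contact_force"])
print(inc(.555,.405,-.0165,0))
b=snapshot("side");cv2.imwrite("pics/v8.png",cv2.convertScaleAbs(cv2.resize(b[230:384,170:370],(800,616))[:600],alpha=1.6))
```

```text
16.6 [0.55577997 0.40382998 0.00111626] [ 3.13949834e+00 -1.46551794e-03 -1.21012694e-03] 0.18902310340402975 [ 0.64346733  0.0331648  -0.14320292]
[-0.8, -1.2, 17.6, -0.1]
```

View pics/v8.png

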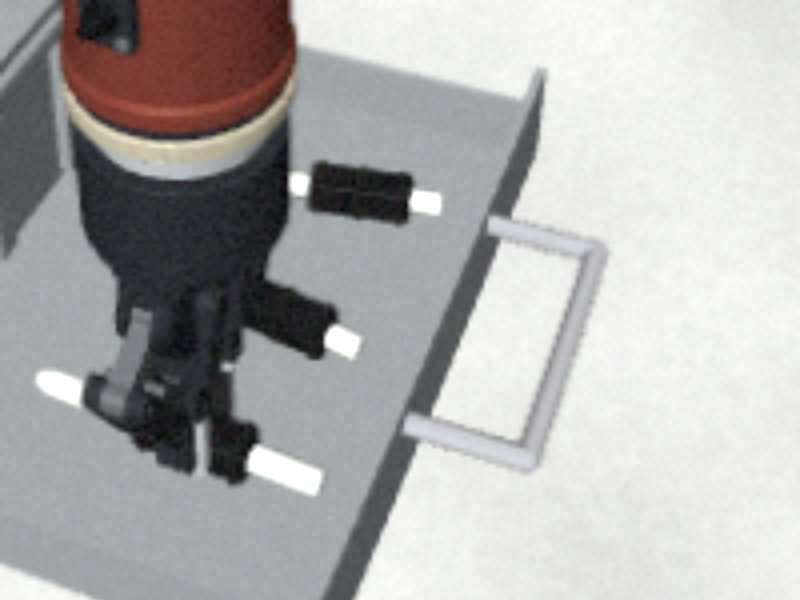

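drive_tool([
  [0,0,7,0],
  [0,0,12,0],
  [0,0,15,0],
  [0,0,15,0],
])

```text
t: 17.15
tool_pos: [0.5574, 0.405, -0.0114]
tool_rot: [3.141, -0.005, -0.001]
contact_force: [-0.5, -0.9, 1.9]
finger_gap: 0.192
```

drive_tool([
  [0,0,0,0],
  [0,0,0,0],
  [0,0,0,0],
  [0,0,-50,0],
  [0,0,-110,0],
  [0,0,-165,0],
  [0,0,-165,0],
  [0,0,-165,0],
], fingers=0.55)

```text
t: 18.15
tool_pos: [0.5564, 0.405, 0.1533]
tool_rot: [3.141, -0.005, -0.001]
contact_force: [0.1, -0.0, -0.8]
finger_gap: 0.45
```

Run:
```python
from h import *
s=observe(); print(s["t"],s["tool_pos"],s["tool_rot"],s["finger_gap"],s["contact_force"])
a=snapshot("top");tubes("top",(195,255,90,190),.017,a,35,120)
b=snapshot("side");tubes("side",(250,360,180,290),.017,b,28,135)
cv2.imwrite("pics/t9.png",a);cv2.imwrite("pics/s9.png",b)
print(inc(.553,.318,.15,-.17))
```

```text
18.15 [0.55638514 0.40495501 0.15330253] [ 3.14134960e+00 -4.76112778e-03 -7.63502149e-04] 0.44964041796314536 [ 0.06354965 -0.03645498 -0.81740719]
dark 157 px 226 107 c [0.5581 0.4049] yaw -0.014 ext [-0.024  0.025]
dark 146 px 228 140 c [0.5529 0.3189] yaw -0.153 ext [-0.024  0.024]
dark 137 px 231 174 c [0.5469 0.2327] yaw 0.164 ext [-0.024  0.024]
dark 10 px 228 90 c [0.5531 0.4497] yaw 0.029 ext [-0.011  0.011]
white 14 px 209 142 c [0.6028 0.3151] yaw -0.139 ext [-0.012  0.014]
white 11 px 211 106 c [0.598  0.4092] yaw 0.029 ext [-0.013  0.013]
white 22 px 212 170 c [0.5942 0.244 ] yaw 0.154 ext [-0.021  0.017]
white 13 px 241 105 c [0.5204 0.4093] yaw -0.018 ext [-0.014  0.011]
dark 709 px 260 205 c [0.6644 0.2275] yaw -1.07 ext [-0.061  0.038]
dark 274 px 277 259 c [0.5451 0.2343] yaw 0.126 ext [-0.025  0.025]
dark 325 px 308 239 c [0.5525 0.3207] yaw -0.261 ext [-0.028  0.027]
dark 401 px 344 216 c [0.5573 0.4066] yaw -0.095 ext [-0.027  0.027]
white 99 px 274 235 c [0.5929 0.2425] yaw 0.141 ext [-0.021  0.022]
white 31 px 280 276 c [0.5138 0.2285] yaw -0.388 ext [-0.008  0.008]
white 92 px 297 216 c [0.6006 0.3136] yaw -0.17 ext [-0.02   0.022]
white 36 px 315 255 c [0.5209 0.3256] yaw -0.486 ext [-0.007  0.008]
white 122 px 335 190 c [0.6052 0.407 ] yaw -0.039 ext [-0.02   0.022]
white 95 px 352 239 c [0.518  0.4075] yaw -0.076 ext [-0.015  0.015]
[-2.3, 86.3, 1.3, 9.7]
```

drive_tool([
  [-2,43,1,5],
  [-2,86,1,9],
  [-2,86,1,9],
  [-2,86,40,9],
  [-2,86,90,9],
  [-2,86,140,9],
  [-2,86,155,9],
  [-2,86,163,9],
  [-2,86,167,9],
  [-2,86,167,9],
  [-2,86,167,9],
])

```text
t: 19.62
tool_pos: [0.5546, 0.3185, -0.0141]
tool_rot: [3.141, -0.004, -0.158]
contact_force: [-0.6, -0.9, -0.6]
finger_gap: 0.444
```

Run:
```python
from h import *
s=observe(); print(s["t"],s["tool_pos"],s["tool_rot"],s["finger_gap"],s["contact_force"])
print(inc(.553,.3188,-.0165,-.154))
```

```text
19.625 [ 0.55463646  0.31848142 -0.01414398] [ 3.14115251 -0.00393616 -0.15791257] 0.44436028938963595 [-0.55964694 -0.93147987 -0.55639887]
[-1.7, -0.1, 2.3, -0.2]
```

drive_tool([
  [-2,0,2,0],
  [-2,0,2,0],
])

```text
t: 19.88
tool_pos: [0.5527, 0.3189, -0.0158]
tool_rot: [3.141, -0.004, -0.158]
contact_force: [0.7, -0.7, -0.4]
finger_gap: 0.447
```

drive_tool([
  [0,0,0,0],
  [0,0,0,0],
  [0,0,0,0],
  [0,0,0,0],
  [0,0,0,0],
], fingers=1, force=60)

```text
t: 20.5
tool_pos: [0.553, 0.319, -0.0155]
tool_rot: [-3.141, -0.005, -0.158]
contact_force: [-0.5, -0.2, 4.4]
finger_gap: 0.193
```

drive_tool([
  [0,0,-40,0],
  [0,0,-100,0],
  [0,0,-150,0],
  [0,0,-180,0],
  [0,0,-180,0],
  [0,0,-180,0],
])

```text
t: 21.25
tool_pos: [0.551, 0.3187, 0.1625]
tool_rot: [3.14, -0.002, -0.158]
contact_force: [0.0, 0.2, -1.6]
finger_gap: 0.19
```

Run:
```python
from h import *
s=observe(); print(s["t"],s["tool_pos"],s["tool_rot"],s["finger_gap"],s["contact_force"])
b=snapshot("side");cv2.imwrite("pics/s10.png",cv2.convertScaleAbs(cv2.resize(b[150:350,150:400],(750,600)),alpha=1.6))
# pre-insert pose: port1 axis, 100mm back of bottomed pose
u=np.array([np.cos(-.0996),np.sin(-.0996)]); p=np.array([.5013,-.1051])-.1*u
print(inc(*p,.17,-.0996),inc(*p,.0167,-.0996))
```

```text
21.25 [0.55104774 0.31867163 0.16245174] [ 3.14020319e+00 -2.33593956e-03 -1.57852833e-01] 0.19034391309618234 [ 0.0342894   0.20874991 -1.56800337]
[-82.0, 431.9, -7.4, -3.3] [-82.2, 431.6, 145.9, -3.3]
```

View pics/s10.png

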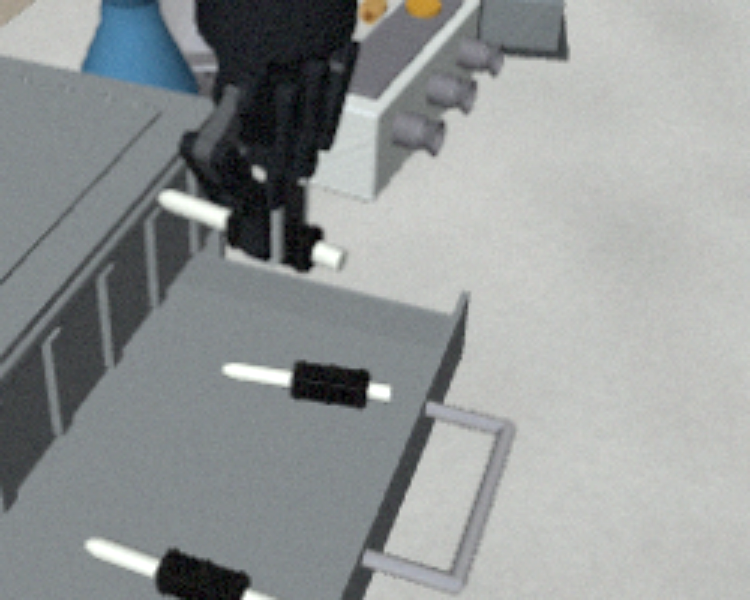

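drive_tool([
  [-40,50,0,-1],
  [-80,100,0,-3.3],
  [-82,160,0,-3.3],
  [-82,220,0,-3.3],
  [-82,280,0,-3.3],
  [-82,340,0,-3.3],
  [-82,400,0,-3.3],
  [-82,432,0,-3.3],
  [-82,432,0,-3.3],
  [-82,432,50,-3.3],
  [-82,432,100,-3.3],
  [-82,432,146,-3.3],
  [-82,432,146,-3.3],
  [-82,432,146,-3.3],
])

```text
t: 23.05
tool_pos: [0.4025, -0.0952, 0.0174]
tool_rot: [3.14, -0.001, -0.099]
contact_force: [1.0, -0.2, -0.0]
finger_gap: 0.19
```

Run:
```python
from h import *
s=observe(); print(s["t"],s["tool_pos"],s["tool_rot"],s["finger_gap"],s["contact_force"])
u=np.array([np.cos(-.0996),np.sin(-.0996)]); q=np.array([.5013,-.1051])
for d in(.06,.03,0,-.004): print(d,inc(*(q-d*u),.0167,-.0996))
b=snapshot("side");tubes("side",(170,230,325,400),.05,b,30,135)
```

```text
23.05 [ 0.40252376 -0.09515762  0.01743143] [ 3.13951829e+00 -1.40289003e-03 -9.94287784e-02] 0.19041377977738366 [ 0.96250872 -0.15441559 -0.04366083]
0.06 [39.3, 0.1, 0.8, 0.0]
0.03 [69.3, 0.1, 0.8, 0.0]
0 [99.3, 0.1, 0.9, 0.0]
-0.004 [103.3, 0.1, 0.9, 0.0]
dark 265 px 182 362 c [ 0.4058 -0.1628] yaw 1.546 ext [-0.077  0.087]
dark 32 px 193 352 c [ 0.4217 -0.094 ] yaw -1.554 ext [-0.018  0.019]
dark 43 px 197 367 c [ 0.3844 -0.0909] yaw 1.568 ext [-0.019  0.019]
white 46 px 190 341 c [ 0.4495 -0.0988] yaw -0.129 ext [-0.021  0.022]
white 16 px 198 373 c [ 0.3698 -0.0914] yaw -1.054 ext [-0.008  0.007]
```

drive_tool([
  [30,0,0,0],
  [55,0,0,0],
  [66,0,0,0],
  [72,0,0,0],
  [76,0,0,0],
  [76,0,0,0],
])

```text
t: 23.85
tool_pos: [0.4788, -0.1032, 0.0186]
tool_rot: [3.139, -0.003, -0.1]
contact_force: [0.4, 0.2, -0.3]
finger_gap: 0.19
```

drive_tool([
  [5,0,0,0],
  [10,0,0,0],
  [15,0,0,0],
  [20,0,0,0],
  [24,0,0,0],
  [24,0,0,0],
  [24,0,0,0],
], force=80)

```text
t: 24.72
tool_pos: [0.5019, -0.1055, 0.0182]
tool_rot: [3.139, -0.002, -0.1]
contact_force: [-5.0, -1.3, -2.4]
finger_gap: 0.186
```

Run:
```python
from h import *
s=observe(); print(s["t"],s["tool_pos"],s["tool_rot"],s["finger_gap"],s["contact_force"],s["wrist_torque"])
b=snapshot("side");tubes("side",(170,205,295,345),.05,b,30,135)
cv2.imwrite("pics/s11.png",b)
```

```text
24.725 [ 0.50194066 -0.10547434  0.01815241] [ 3.13895067e+00 -1.70263193e-03 -9.95866429e-02] 0.18581492416495124 [-4.96305439 -1.3296625  -2.40119513] [-0.24024869  0.94191532 -0.13456002]
dark 225 px 178 322 c [ 0.5068 -0.14  ] yaw -1.228 ext [-0.062  0.048]
dark 24 px 184 313 c [ 0.5206 -0.1028] yaw -1.439 ext [-0.015  0.022]
white 13 px 181 308 c [ 0.5369 -0.109 ] yaw -0.884 ext [-0.007  0.006]
white 13 px 188 333 c [ 0.4695 -0.103 ] yaw -0.377 ext [-0.007  0.006]
```

drive_tool([
  [2,0,0,0],
  [4,0,0,0],
  [4,0,0,0],
])

```text
t: 25.15
tool_pos: [0.5019, -0.1053, 0.0173]
tool_rot: [3.14, 0.007, -0.099]
contact_force: [-18.5, -2.0, 6.8]
finger_gap: 0.186
```

drive_tool([
  [0,0,0,0],
  [0,0,0,0],
])

```text
t: 25.4
tool_pos: [0.5017, -0.1054, 0.0178]
tool_rot: [3.139, 0.007, -0.099]
contact_force: [-7.6, -1.1, 3.1]
finger_gap: 0.184
```

drive_tool([
  [0,0,0,0],
  [0,0,0,0],
  [0,0,0,0],
  [0,0,-40,0],
  [0,0,-90,0],
  [0,0,-150,0],
  [0,0,-150,0],
  [0,0,-150,0],
], fingers=0.55)

```text
t: 26.4
tool_pos: [0.5029, -0.1051, 0.1678]
tool_rot: [3.139, 0.007, -0.099]
contact_force: [-0.5, 0.2, 0.1]
finger_gap: 0.449
```

Run:
```python
from h import *
s=observe(); print(s["t"],s["tool_pos"],s["tool_rot"],s["finger_gap"],s["contact_force"])
b=snapshot("side");tubes("side",(170,205,295,345),.05,b,30,135)
a=snapshot("top");tubes("top",(195,255,90,190),.017,a,35,120)
print('B');tubes("side",(250,290,220,290),.017,b,28,135)
print(inc(.547,.233,.17,.16))
cv2.imwrite("pics/s12.png",b)
```

```text
26.4 [ 0.50291246 -0.10511913  0.16776282] [ 3.13931217  0.00653109 -0.09925077] 0.4485069086545373 [-0.45564649  0.17547818  0.10665656]
dark 147 px 186 321 c [ 0.5004 -0.0985] yaw -0.477 ext [-0.03  0.03]
white 13 px 182 308 c [ 0.5363 -0.1058] yaw -0.747 ext [-0.009  0.009]
white 14 px 189 333 c [ 0.4685 -0.0941] yaw -0.146 ext [-0.006  0.007]
dark 148 px 226 107 c [0.5582 0.4047] yaw -0.008 ext [-0.024  0.022]
dark 112 px 231 174 c [0.5477 0.2331] yaw 0.167 ext [-0.024  0.023]
white 32 px 208 106 c [0.6057 0.4083] yaw -0.003 ext [-0.02  0.02]
white 37 px 213 170 c [0.5931 0.2433] yaw 0.165 ext [-0.02   0.021]
white 22 px 242 105 c [0.5191 0.4085] yaw -0.001 ext [-0.015  0.013]
white 10 px 244 175 c [0.5142 0.2294] yaw 0.013 ext [-0.006  0.006]
B
dark 285 px 277 259 c [0.5451 0.2342] yaw 0.164 ext [-0.024  0.025]
white 78 px 274 235 c [0.5926 0.2423] yaw 0.147 ext [-0.02   0.022]
white 25 px 279 276 c [0.5137 0.2281] yaw -0.193 ext [-0.006  0.006]
[11.5, -340.5, -4.6, -14.9]
```

drive_tool([
  [0,-60,0,-5],
  [5,-120,0,-10],
  [5,-180,0,-15.5],
  [10,-240,0,-15.5],
  [11,-300,0,-15.5],
  [11,-340,0,-15.5],
  [11,-340,0,-15.5],
  [11,-340,0,-15.5],
  [11,-340,60,-15.5],
  [11,-340,120,-15.5],
  [11,-340,160,-15.5],
  [11,-340,160,-15.5],
])

```text
t: 28.0
tool_pos: [0.5408, 0.2297, 0.0012]
tool_rot: [-3.141, 0.019, 0.169]
contact_force: [-1.0, -0.2, 0.4]
finger_gap: 0.456
```

Run:
```python
from h import *
s=observe(); print(s["t"],s["tool_pos"],s["tool_rot"],s["finger_gap"],s["contact_force"])
b=snapshot("side");tubes("side",(250,290,220,290),.017,b,28,135)
print(inc(.547,.2335,-.0155,.17))
```

```text
28.0 [0.54084562 0.2296611  0.00124145] [-3.14147767  0.01918552  0.16915632] 0.455649225985502 [-0.97762349 -0.18524621  0.35315034]
dark 380 px 267 259 c [0.5565 0.2052] yaw -1.519 ext [-0.047  0.056]
dark 54 px 279 269 c [0.5267 0.2319] yaw -1.445 ext [-0.015  0.016]
white 105 px 274 235 c [0.5931 0.2425] yaw 0.15 ext [-0.022  0.023]
white 33 px 280 276 c [0.5138 0.2285] yaw -0.538 ext [-0.008  0.008]
[4.2, -2.2, 19.7, -0.0]
```

drive_tool([
  [4,-2,5,0],
  [5,-2.5,12,0],
  [5,-2.5,17,0],
  [5,-2.5,17,0],
  [5,-2.5,17,0],
])

```text
t: 28.68
tool_pos: [0.5478, 0.234, -0.0126]
tool_rot: [-3.141, 0.014, 0.17]
contact_force: [0.5, 0.1, -0.3]
finger_gap: 0.447
```

drive_tool([
  [0,0,0,0],
  [0,0,0,0],
  [0,0,0,0],
  [0,0,0,0],
  [0,0,0,0],
], fingers=1, force=80)

```text
t: 29.3
tool_pos: [0.5484, 0.2342, -0.0121]
tool_rot: [-3.141, 0.013, 0.17]
contact_force: [-0.6, -0.3, 4.9]
finger_gap: 0.184
```

drive_tool([
  [0,0,-40,0],
  [0,0,-100,0],
  [0,0,-150,0],
  [0,0,-180,0],
  [0,0,-180,0],
  [0,0,-180,0],
])

```text
t: 30.05
tool_pos: [0.5494, 0.2341, 0.1659]
tool_rot: [-3.141, 0.016, 0.17]
contact_force: [-0.3, -0.2, -1.5]
finger_gap: 0.186
```

Run:
```python
from h import *
s=observe(); print(s["t"],s["tool_pos"],s["tool_rot"],s["finger_gap"],s["contact_force"])
u=np.array([np.cos(-.0996),np.sin(-.0996)]);v=np.array([-u[1],u[0]]); q=np.array([.5017,-.1053])
for w in(.075,-.075):
  print(w,inc(*(q-.1*u+w*v),.17,-.0996),inc(*(q-.1*u+w*v),.0175,-.0996))
b=snapshot("side");cv2.imwrite("pics/s13.png",b)
```

```text
30.05 [0.5494201  0.234135   0.16586536] [-3.14100635  0.01558373  0.16965892] 0.1862377090920695 [-0.34570009 -0.23047871 -1.46992168]
0.075 [-180.8, 227.6, -1.5, 15.4] [-178.5, 227.7, 151.0, 15.4]
-0.075 [-220.7, 372.2, -0.9, 15.4] [-218.4, 372.3, 151.6, 15.4]
```

drive_tool([
  [-50,20,0,4],
  [-100,60,0,8],
  [-150,110,0,12],
  [-180,170,0,15.4],
  [-180,228,0,15.4],
  [-180,228,0,15.4],
  [-180,228,0,15.4],
  [-180,228,50,15.4],
  [-179,228,100,15.4],
  [-179,228,148,15.4],
  [-179,228,148,15.4],
  [-179,228,148,15.4],
  [-179,228,148,15.4],
])

```text
t: 31.72
tool_pos: [0.411, -0.0213, 0.0225]
tool_rot: [3.137, 0.012, -0.098]
contact_force: [0.1, 0.6, -0.3]
finger_gap: 0.182
```

Run:
```python
from h import *
s=observe(); print(s["t"],s["tool_pos"],s["tool_rot"],s["finger_gap"],s["contact_force"])
u=np.array([np.cos(-.0996),np.sin(-.0996)]);v=np.array([-u[1],u[0]]); q=np.array([.5017,-.1053])+.075*v
for d in(.06,.025,0,-.004): print(d,inc(*(q-d*u),.0205,-.0996))
b=snapshot("side");cv2.imwrite("pics/s14.png",cv2.convertScaleAbs(cv2.resize(b[150:240,270:390],(800,600),interpolation=cv2.INTER_CUBIC),alpha=1.7))
```

```text
31.725 [ 0.41095593 -0.02131916  0.02246807] [ 3.13707219  0.01196263 -0.09833603] 0.18201034829820578 [ 0.1128749   0.62679253 -0.30218103]
0.06 [38.7, -0.4, 1.5, 0.1]
0.025 [73.7, -0.4, 1.1, 0.1]
0 [98.7, -0.3, 0.8, 0.1]
-0.004 [102.7, -0.3, 0.7, 0.1]
```

View pics/s14.png

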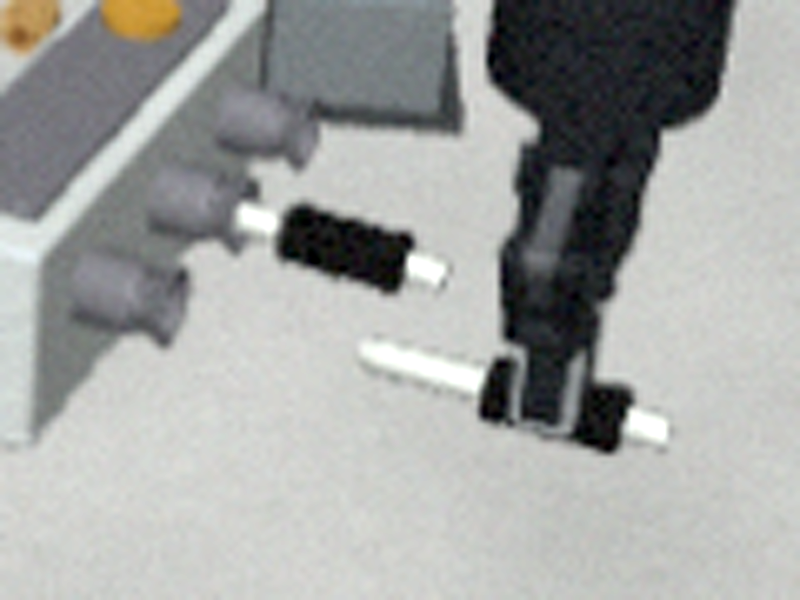

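drive_tool([
  [30,0,1,0],
  [55,0,1,0],
  [66,-0.4,1,0],
  [71,-0.4,1,0],
  [75,-0.4,1,0],
  [75,-0.4,1,0],
])

```text
t: 32.52
tool_pos: [0.4851, -0.0284, 0.0204]
tool_rot: [3.137, 0.012, -0.099]
contact_force: [0.2, -0.4, -1.1]
finger_gap: 0.185
```

drive_tool([
  [5,0,0,0],
  [10,0,0,0],
  [15,0,0,0],
  [20,0,0,0],
  [24,0,0,0],
  [26,0,0,0],
  [26,0,0,0],
])

```text
t: 33.4
tool_pos: [0.5106, -0.0309, 0.0201]
tool_rot: [3.137, 0.014, -0.099]
contact_force: [-4.3, 0.8, 3.8]
finger_gap: 0.187
```

drive_tool([
  [2,0,0,0],
  [5,0,0,0],
  [5,0,0,0],
])

```text
t: 33.78
tool_pos: [0.5116, -0.0309, 0.0194]
tool_rot: [3.137, 0.023, -0.098]
contact_force: [-17.6, 0.8, 13.3]
finger_gap: 0.185
```

drive_tool([
  [0,0,0,0],
  [0,0,0,0],
])

```text
t: 34.02
tool_pos: [0.5115, -0.031, 0.02]
tool_rot: [3.137, 0.024, -0.098]
contact_force: [-6.8, 0.3, 7.3]
finger_gap: 0.185
```

drive_tool([
  [0,0,0,0],
  [0,0,0,0],
  [0,0,0,0],
  [0,0,-40,0],
  [0,0,-90,0],
  [0,0,-150,0],
  [-60,0,-150,0],
  [-100,0,-150,0],
  [-100,0,-150,0],
], fingers=0.55)

```text
t: 35.15
tool_pos: [0.4138, -0.0204, 0.1721]
tool_rot: [3.137, 0.024, -0.098]
contact_force: [-0.3, 0.3, 0.1]
finger_gap: 0.451
```

Run:
```python
from h import *
s=observe(); print(s["t"],s["tool_pos"],s["tool_rot"],s["finger_gap"],s["contact_force"])
b=snapshot("side");a=snapshot("top");tubes("top",(195,255,90,190),.017,a,35,120)
A=cv2.resize(a[200:290,262:382],(400,300),interpolation=cv2.INTER_CUBIC);B=cv2.resize(b[150:240,270:390],(400,300),interpolation=cv2.INTER_CUBIC)
C=cv2.resize(b[220:384,140:360],(400,300));D=cv2.resize(a[160:310,60:260],(400,300))
cv2.imwrite("pics/s15.png",cv2.convertScaleAbs(np.vstack([np.hstack([A,B]),np.hstack([C,D])]),alpha=1.7))
for c in [(0,0)]: 
  tubes("side",(182,215,295,345),.05,b,30,135)
```

```text
35.15 [ 0.4137695  -0.02044386  0.17213126] [ 3.13695783  0.02355722 -0.09816181] 0.45061281523852514 [-0.25489509  0.31842321  0.05779331]
dark 150 px 226 107 c [0.5585 0.4047] yaw -0.031 ext [-0.024  0.024]
white 20 px 207 106 c [0.6063 0.4082] yaw -0.057 ext [-0.019  0.017]
white 17 px 241 105 c [0.5213 0.4088] yaw -0.038 ext [-0.015  0.011]
dark 146 px 186 321 c [ 0.4999 -0.098 ] yaw -0.445 ext [-0.03   0.029]
dark 163 px 200 311 c [ 0.509  -0.0269] yaw -0.417 ext [-0.028  0.029]
white 11 px 182 308 c [ 0.5352 -0.1048] yaw -0.704 ext [-0.007  0.006]
white 13 px 189 333 c [ 0.4687 -0.0937] yaw -0.355 ext [-0.006  0.007]
white 14 px 195 297 c [ 0.544  -0.0326] yaw -0.493 ext [-0.007  0.007]
white 16 px 203 324 c [ 0.4768 -0.0249] yaw -0.878 ext [-0.008  0.007]
```

View pics/s15.png

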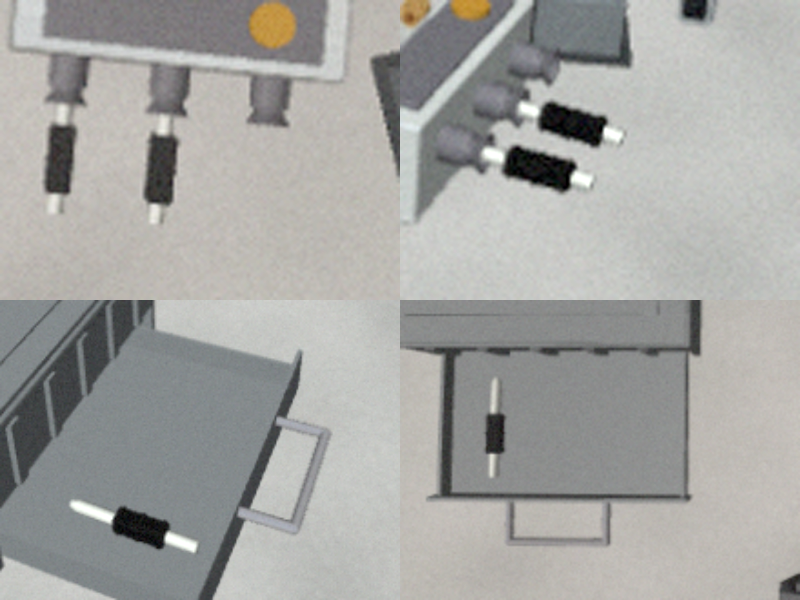

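Run:
```python
from h import *
print(inc(.37,.313,.12,0),inc(.37,.313,-.005,0))
for d in spot_point("side","tray_bar")[:2]: print(d, onz("side",*d["centre"],.042))
```

```text
[-77.6, -328.1, 52.9, -5.6] [-74.9, -328.7, 177.9, -5.6]
{'centre': [316.0, 310.7], 'conf': 0.57} [0.42601855 0.31473081 0.042     ]
```

drive_tool([
  [-30,-60,20,-2],
  [-60,-120,40,-5],
  [-75,-180,50,-5.6],
  [-75,-240,50,-5.6],
  [-75,-300,50,-5.6],
  [-75,-329,50,-5.6],
  [-75,-329,50,-5.6],
  [-75,-329,100,-5.6],
  [-75,-329,150,-5.6],
  [-75,-329,178,-5.6],
  [-75,-329,178,-5.6],
  [-75,-329,178,-5.6],
], fingers=1)

```text
t: 36.8
tool_pos: [0.3714, 0.3134, -0.0041]
tool_rot: [3.14, 0.021, -0.001]
contact_force: [-0.2, 1.2, 0.3]
finger_gap: 0.005
```

drive_tool([
  [15,0,0,0],
  [30,0,0,0],
  [40,0,0,0],
  [52,0,-1,0],
  [64,0,-1,0],
  [76,0,-1,0],
  [88,0,-2,0],
  [100,0,-2,0],
  [112,0,-2,0],
  [124,0,-2,0],
  [136,0,-3,0],
  [148,0,-3,0],
  [160,0,-3,0],
  [172,0,-3,0],
  [184,0,-3,0],
  [184,0,-3,0],
])

```text
t: 38.8
tool_pos: [0.5573, 0.3133, -0.0047]
tool_rot: [3.14, 0.019, -0.002]
contact_force: [-0.2, 0.6, 0.4]
finger_gap: -0.001
```

Run:
```python
from h import *
s=observe(); print(s["t"],s["tool_pos"],s["tool_rot"],s["finger_gap"],s["contact_force"])
b=snapshot("side")
C=cv2.resize(b[200:384,110:360],(750,552));cv2.imwrite("pics/s16.png",cv2.convertScaleAbs(C,alpha=1.6))
```

```text
38.8 [ 0.55725478  0.31325922 -0.00468128] [ 3.14015937e+00  1.91234669e-02 -1.66427794e-03] -0.0009393573237159892 [-0.16362446  0.64300136  0.41792624]
```

View pics/s16.png

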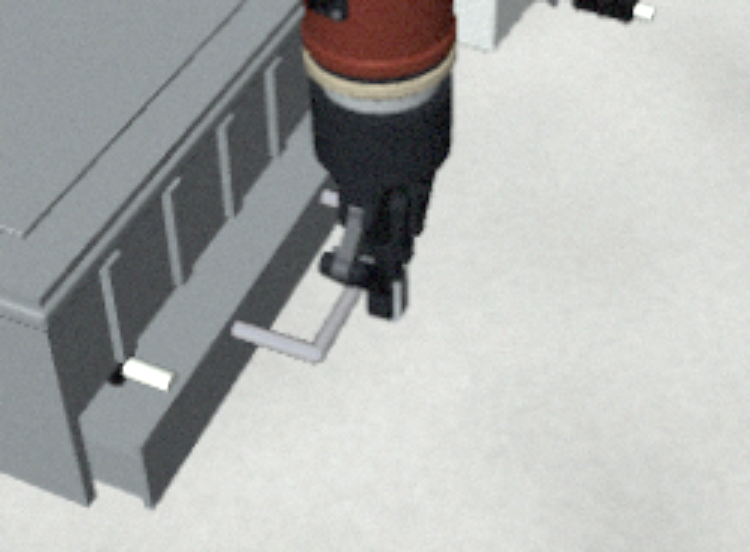

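drive_tool([
  [8,0,0,0],
  [16,0,0,0],
  [24,0,0,0],
  [30,0,0,0],
  [30,0,0,0],
])

```text
t: 39.48
tool_pos: [0.5874, 0.3131, -0.0054]
tool_rot: [3.14, 0.019, -0.002]
contact_force: [-1.1, -1.2, 0.6]
finger_gap: -0.001
```

drive_tool([
  [4,0,0,0],
  [7,0,0,0],
  [7,0,0,0],
])

```text
t: 39.85
tool_pos: [0.5927, 0.3131, -0.0057]
tool_rot: [3.139, 0.023, -0.002]
contact_force: [-8.0, -0.9, 4.4]
finger_gap: -0.002
```

drive_tool([
  [3,0,0,0],
  [5,0,0,0],
  [5,0,0,0],
])

```text
t: 40.22
tool_pos: [0.5925, 0.313, -0.0057]
tool_rot: [3.137, 0.033, -0.001]
contact_force: [-20.3, -2.3, 15.6]
finger_gap: 0.002
```

drive_tool([
  [-20,0,0,0],
  [-60,0,0,0],
  [-60,0,-60,0],
  [-60,0,-120,0],
  [-60,0,-170,0],
  [-60,0,-170,0],
])

```text
t: 40.98
tool_pos: [0.5423, 0.3153, 0.1729]
tool_rot: [3.142, 0.022, -0.001]
contact_force: [0.0, -0.5, -0.8]
finger_gap: -0.001
```

Run:
```python
from h import *
s=observe(); print(s["t"],s["tool_pos"],s["tool_rot"],s["finger_gap"],s["contact_force"])
a=snapshot("top");b=snapshot("side")
for k,z in(("lever_pivot",.08),("lever_peg",.087),("tray_bar",.042)):
  for n in("top","side"):
    for d in spot_point(n,k)[:2]: print(k,n,round(d["conf"],2),np.round(d["centre"],1),np.round(onz(n,*d["centre"],z),4))
P=cv2.resize(a[205:275,370:440],(400,400),interpolation=cv2.INTER_CUBIC);Q=cv2.resize(b[110:180,300:370],(400,400),interpolation=cv2.INTER_CUBIC)
cv2.imwrite("pics/l17.png",cv2.convertScaleAbs(np.hstack([P,Q]),alpha=1.7))
```

```text
40.975 [0.54225972 0.31525415 0.17293366] [ 3.14159001e+00  2.19926450e-02 -7.23067288e-04] -0.000891860933266071 [ 0.04587115 -0.5429575  -0.75279431]
lever_pivot side 0.64 [138.4 327.4] [ 0.5358 -0.3327  0.08  ]
lever_pivot side 0.33 [150.6 277.3] [ 0.6488 -0.1942  0.08  ]
lever_peg top 0.76 [256.  402.7] [ 0.4904 -0.3204  0.087 ]
lever_peg top 0.22 [232.7 315.4] [ 0.5466 -0.1112  0.087 ]
lever_peg side 0.65 [170.7 313.6] [ 0.5254 -0.105   0.087 ]
lever_peg side 0.61 [139.1 341.8] [ 0.4927 -0.3289  0.087 ]
tray_bar top 0.88 [209.  139.8] [0.6027 0.3142 0.042 ]
tray_bar side 0.78 [288.1 212.5] [0.6068 0.3162 0.042 ]
tray_bar side 0.35 [178.8 296.7] [ 0.5718 -0.1268  0.042 ]
```

View pics/l17.png

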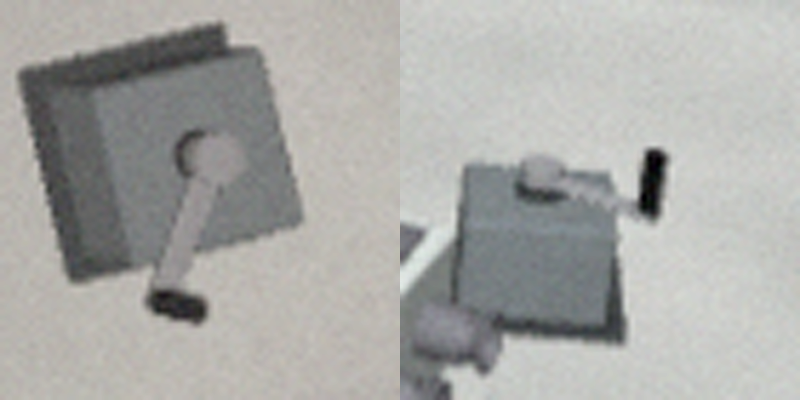

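Run:
```python
from h import *
for n,r,c,z in(("top",257,397.1,.07),("top",259.3,404.1,.104),("top",258.1,400.9,.087),("top",232.7,408.2,.08),("side",142,344.3,.087),("side",141.2,325,.08)):
  print(n,z,np.round(onz(n,r,c,z),4))
```

```text
top 0.07 [ 0.4864 -0.3139  0.07  ]
top 0.104 [ 0.4844 -0.3161  0.104 ]
top 0.087 [ 0.4855 -0.3159  0.087 ]
top 0.08 [ 0.5451 -0.3385  0.08  ]
side 0.087 [ 0.4824 -0.3112  0.087 ]
side 0.08 [ 0.5383 -0.3098  0.08  ]
```

Run:
```python
from h import *
print(inc(.475,-.281,.17,.262),inc(.475,-.281,.0545,.262))
```

```text
[-62.0, 594.5, -0.1, -15.1] [-57.8, 593.9, 115.3, -15.1]
```

drive_tool([
  [-30,60,0,-3],
  [-62,120,0,-6],
  [-62,180,0,-9],
  [-62,240,0,-12],
  [-62,300,0,-15],
  [-62,360,0,-15],
  [-62,420,0,-15],
  [-62,480,0,-15],
  [-62,540,0,-15],
  [-62,590,0,-15],
  [-60,594,0,-15],
  [-60,594,0,-15],
  [-60,594,0,-15],
  [-58,594,50,-15],
  [-58,594,100,-15],
  [-58,594,115,-15],
  [-58,594,115,-15],
  [-58,594,115,-15],
])

```text
t: 43.62
tool_pos: [0.4765, -0.282, 0.0572]
tool_rot: [-3.141, 0.034, 0.262]
contact_force: [0.2, -0.2, 0.8]
finger_gap: -0.003
```

Run:
```python
from h import *
s=observe(); print(s["t"],s["tool_pos"],s["tool_rot"],s["contact_force"])
piv=np.array([.544,-.336]);d=np.array([-.259,.966])
for off in (.02,.015):
  for th in np.arange(0,1.21,.2):
    a=np.radians(160.7)+th; p=piv+.065*np.array([np.cos(a),np.sin(a)])+off*d
    print(off,round(th,1),np.round(p,3),inc(*p,.0545,.262))
```

```text
43.625 [ 0.47653645 -0.28200887  0.05722361] [-3.14063561  0.03380468  0.26151454] [ 0.22161357 -0.24429599  0.797266  ]
0.02 0.0 [ 0.477 -0.295] [-2.4, 13.0, 2.8, -0.0]
0.02 0.2 [ 0.474 -0.308] [-8.6, 24.4, 3.0, -0.0]
0.02 0.4 [ 0.474 -0.321] [-12.4, 36.8, 3.1, -0.0]
0.02 0.6 [ 0.476 -0.334] [-13.7, 49.7, 3.1, -0.0]
0.02 0.8 [ 0.481 -0.346] [-12.4, 62.6, 3.1, -0.0]
0.02 1.0 [ 0.488 -0.357] [-8.5, 75.0, 2.9, -0.0]
0.02 1.2 [ 0.497 -0.366] [-2.3, 86.4, 2.7, -0.0]
0.015 0.0 [ 0.479 -0.3  ] [-2.4, 18.0, 2.8, -0.0]
0.015 0.2 [ 0.476 -0.313] [-8.6, 29.4, 3.0, -0.0]
0.015 0.4 [ 0.475 -0.326] [-12.4, 41.8, 3.1, -0.0]
0.015 0.6 [ 0.477 -0.338] [-13.7, 54.7, 3.1, -0.0]
0.015 0.8 [ 0.482 -0.351] [-12.4, 67.6, 3.1, -0.0]
0.015 1.0 [ 0.489 -0.362] [-8.5, 80.0, 2.9, -0.0]
0.015 1.2 [ 0.498 -0.371] [-2.3, 91.4, 2.7, -0.0]
```

drive_tool([
  [-2,13,1,0],
  [-2,18,1,0],
  [-8,25,1,0],
  [-10,33,1,0],
  [-13,42,1,0],
  [-13,49,1,0],
  [-13,55,1,0],
  [-13,62,1,0],
  [-12,68,1,0],
  [-12,68,1,0],
])

```text
t: 44.88
tool_pos: [0.4827, -0.3511, 0.0565]
tool_rot: [-3.141, 0.034, 0.261]
contact_force: [-1.9, 2.0, 0.4]
finger_gap: -0.003
```

Run:
```python
from h import *
s=observe(); print(s["t"],s["tool_pos"],s["tool_rot"],s["contact_force"])
a=snapshot("top");b=snapshot("side")
P=cv2.resize(a[205:275,370:440],(400,400),interpolation=cv2.INTER_CUBIC);Q=cv2.resize(b[110:180,300:370],(400,400),interpolation=cv2.INTER_CUBIC)
cv2.imwrite("pics/l18.png",cv2.convertScaleAbs(np.hstack([P,Q]),alpha=1.7))
```

```text
44.875 [ 0.4827134  -0.3511041   0.05646825] [-3.14064673  0.03370368  0.26137247] [-1.86509036  1.99070137  0.39144729]
```

View pics/l18.png

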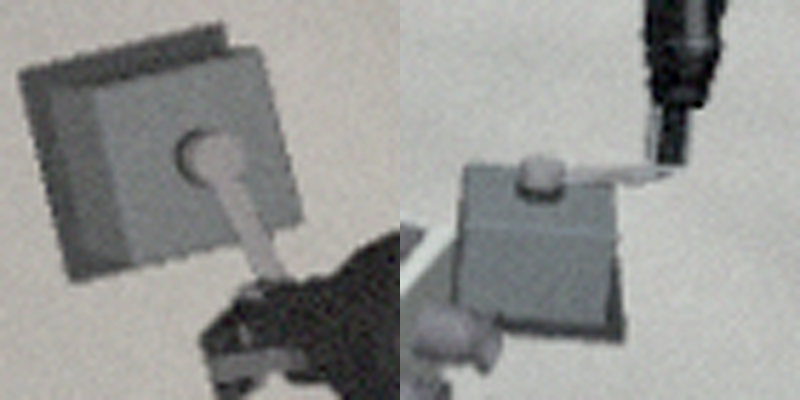

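drive_tool([
  [2,7,0,0],
  [4,13,0,0],
  [7,18,0,0],
  [10,23,0,0],
  [11,25,0,0],
  [11,25,0,0],
])

```text
t: 45.72
tool_pos: [0.4975, -0.3694, 0.0557]
tool_rot: [-3.133, 0.038, 0.262]
contact_force: [-12.3, 11.2, 9.4]
finger_gap: -0.001
```

drive_tool([
  [1,2,0,0],
  [2,4,0,0],
  [2,4,0,0],
])

```text
t: 46.1
tool_pos: [0.4978, -0.3692, 0.0554]
tool_rot: [-3.124, 0.043, 0.262]
contact_force: [-14.3, 15.1, 13.6]
finger_gap: 0.001
```

Run:
```python
from h import *
a=snapshot("top");b=snapshot("side")
P=cv2.resize(a[205:275,370:440],(400,400),interpolation=cv2.INTER_CUBIC);Q=cv2.resize(b[110:180,300:370],(400,400),interpolation=cv2.INTER_CUBIC)
cv2.imwrite("pics/l19.png",cv2.convertScaleAbs(np.hstack([P,Q]),alpha=1.7))
```

```text
(no output)
```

View pics/l19.png

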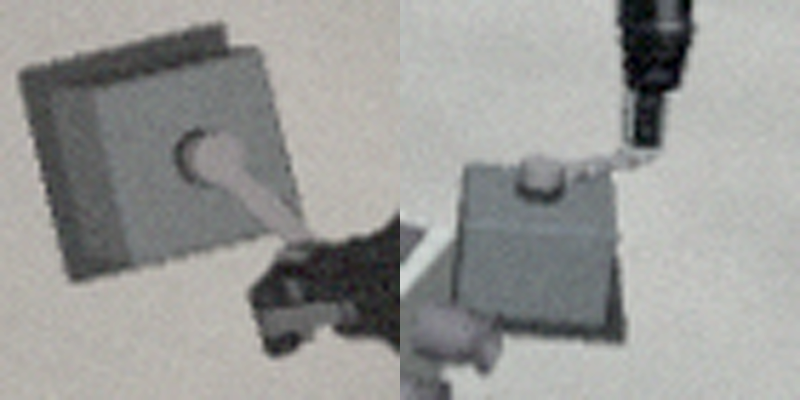

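drive_tool([
  [-8,-14,-1,0],
  [-14,-28,-1,0],
  [-16,-45,-1,0],
  [-16,-60,-1,0],
  [-16,-80,-1,0],
  [-16,-110,-1,0],
  [-16,-125,-1,0],
  [-16,-125,-60,0],
  [-30,-125,-120,0],
  [-60,-125,-120,0],
  [-60,-125,-120,0],
  [-60,-125,-120,0],
])

```text
t: 47.7
tool_pos: [0.4134, -0.2648, 0.1798]
tool_rot: [-3.125, 0.043, 0.262]
contact_force: [0.5, 0.3, 0.2]
finger_gap: 0.001
```

Run:
```python
from h import *
s=observe(); print(s["t"],s["tool_pos"],s["contact_force"])
a=snapshot("top");b=snapshot("side")
tubes("side",(175,215,295,345),.05,b,30,135)
for n in("top","side"):
  for k,z in(("lever_peg",.087),("tray_bar",.042),("spent_mid",.017)):
    for d in spot_point(n,k)[:2]: print(n,k,round(d["conf"],2),np.round(onz(n,*d["centre"],z),3))
A=cv2.resize(a[100:300,60:440],(800,300),interpolation=cv2.INTER_AREA) if 0 else cv2.resize(a[120:280,60:440],(760,320))
B=cv2.resize(b[110:250,130:380],(500,280))
o=np.zeros((600,760,3),np.uint8);o[:320]=A;o[320:600,:500]=B
cv2.imwrite("pics/f20.png",cv2.convertScaleAbs(o,alpha=1.7))
```

```text
47.7 [ 0.41335043 -0.26480151  0.1797571 ] [0.52897889 0.25158876 0.23898418]
dark 150 px 186 321 c [ 0.5005 -0.0983] yaw -0.487 ext [-0.031  0.03 ]
dark 166 px 200 311 c [ 0.5091 -0.0268] yaw -0.367 ext [-0.028  0.029]
white 11 px 182 308 c [ 0.5362 -0.1059] yaw -0.538 ext [-0.008  0.009]
white 11 px 189 333 c [ 0.4682 -0.0944] yaw -0.442 ext [-0.006  0.007]
white 12 px 195 297 c [ 0.5441 -0.0326] yaw -0.389 ext [-0.007  0.007]
white 13 px 203 324 c [ 0.4775 -0.0247] yaw -0.695 ext [-0.008  0.007]
top tray_bar 0.9 [0.607 0.321 0.042]
side lever_peg 0.54 [ 0.49  -0.317  0.087]
side tray_bar 0.73 [ 0.543 -0.109  0.042]
side tray_bar 0.68 [0.608 0.32  0.042]
```

View pics/f20.png

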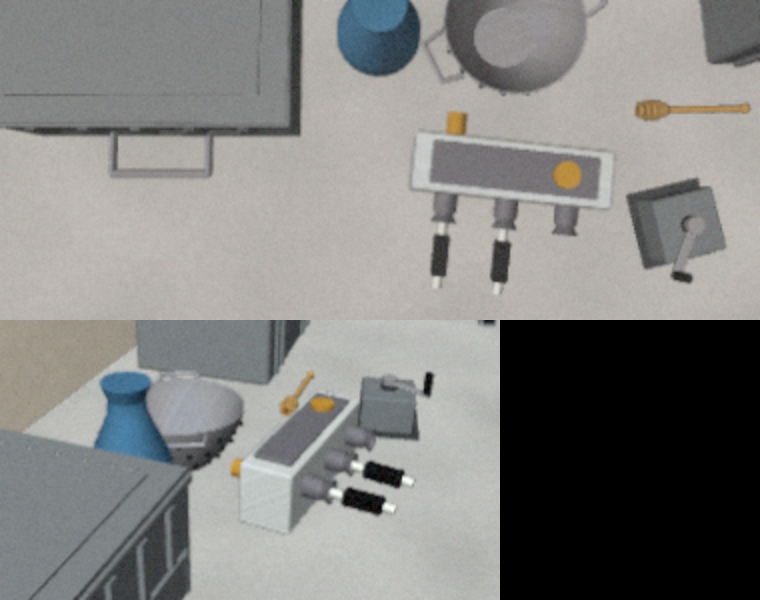

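```bash
python3 -c "
from cell import *
print(job_done(), observe()['t'])"
```

```text
the job is handed in; nothing more can be done
the job is handed in; nothing more can be done
```

The job is handed in, after about 48 s of robot time. No verdict was reported, so the results below rest on my own checks.

- **Spent tube:** I pulled it from the middle collet and laid it in the tray at about (0.558, 0.405). It is now hidden inside the shut tray, so it could not be seen in the last pictures.
- **Fresh tubes:** Only two were present. I pushed one into the middle collet and one into the left, each until it stopped moving at about 18 N. In the last pictures the middle tube's sleeve is within about 1 mm of where the spent tube's sleeve sat. The left tube's sleeve is about 4 mm from a collet's spacing away from it in the side view, mostly along that camera's depth direction.
- **Tray:** I pushed it until it stopped at about 20 N. The bar is at x ≈ 0.607, which puts the front panel at the crate's front face to within about 3 mm.
- **Lever:** I swung it against its stop, about 1.17 rad in the picture, and let go. It is back at its rest position.
- **Colander, vase and dipper:** By eye they have not moved in the last pictures, and the robot is clear of everything.

**What disagreed:**
- The reported tool height was 25.5 mm lower than the real fingertips. My first grasp therefore closed on nothing, and I corrected it with a touch on the counter that pressed up to about 30 N.
- The tool built up a tilt of about 0.04 rad during the pushes, which I left uncorrected.
- The last look's first hit for the tray bar in the side view was a wrong detection on the filter head; the next one and the top view agreed.

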